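# Pack the tall battery into the sprung lamp housing

### The arm

A 6-joint arm with a two-finger parallel gripper is mounted at the origin on the work surface. World frame = base frame: x ahead of the robot, y to its left, z up, the work surface at z = 0. Lengths are in m, angles in rad, forces in N, time in s.
With the tool pointing down it reaches from about 0.375 to 0.9 m from the base axis. Payload 3.1 kg.
Tool frame: the origin (TCP) lies at the very end of the fingers, on their centre line; the grasp point (between the pads) lies 19 mm behind it; z points along the fingers, y is the line along which they close (so a half turn about z gives the same grasp; the last joint's range is limited). The gripper opens to 85 mm and grips with 20 to 120 N. Pads are 22 mm wide; open, the fingers measure 114 mm over their backs; the gripper's body (76 mm by 85 mm) begins 54 mm behind the grasp point. The pads swing forward as they close: fully open they stand 13 mm farther back than shut.
Start: joints at [-1.442, 0.527, 1.433, -0, 1.181, -0.178], TCP at [0.189, -0.596, 0.231] pointing down, gripper open.
Joint ranges: [-3.08, 3.08], [-0.75, 2.2], [0.22, 2.44], [-1.43, 4.57], [0, 2.65], [-2.85, 2.85]. Speed limits (rad/s): [2.79, 2.79, 3.14, 3.14, 3.14, 3.14].

### API

Orientations are given as a unit quaternion [x, y, z, w].
In Python, from station import manip, vision gives the robot as it stands.
- The arm moves only by the tool drive_tool, never from a script. Its argument "deltas" is a list that holds one entry, the list of rows, each a list of 4 numbers: the shift along the tool's x, y, z in mm, then the turn about the tool's z in rad. A call has 1 to 5 rows; each row is the pose to reach, as a shift and turn from the pose commanded when the call began, along the tool's axes at that moment; what a row does not reach only later rows make up. A row lasts 1/12 s, in which the tool goes at most 41.7 mm and 7.16 degrees, less where a joint would pass 70% of its speed; a pose out of reach is approached as far as the arm can. A call with a gripper value outside its range is refused whole. "jaw" is the finger opening in mm, from 0 to 85.4, set as the call begins (left out, the last holds). The fingers move at their own pace and stop on an object; "force" is the grip in N (left out, the last holds). Time passes only in rows, so rows that repeat a pose let the fingers close. It gives the time, the measured TCP pose, the force, the opening and the grip force at its end, in the units of the state.
- manip.sense(): the state, without advancing time (a new reading comes with each control period).
- vision.snapshot(name): name is "side" or "top"; returns the picture (420x560x3 uint8, red, green, blue); there is no depth.
- vision.camera_model(name): a dict with "camera_matrix" (3x3 intrinsics, pixels), "D" ([k1, k2, p1, p2, k3] as OpenCV has them; the pictures are not rectified), "rvec" (rotation vector, rad) and "tvec" (3), from world to camera coordinates, as OpenCV has them. Camera axes: x right, y down, z forward; pixel columns grow to the right and rows downward; lengths in m; the calibration is good to about 2 mm. A picture is of the moment at which its call begins. camera_model takes no time and is no camera call.
- manip.sign_off(): hands the job in; it is judged then, once.
The state is a dict: "t": time; "q": joint angles; "qd": joint speeds; "tau": joint torques, N m; "tcp_pos": TCP position; "tool_rot": TCP orientation; "force": force on the tool from outside, world axes, zero at the start; "ft_torque": the same for the moment, N m; "finger_gap": opening from 0.0 (shut) to 1.0 (fully open); "gripper_force": force on a finger pad.
Only numpy, scipy, OpenCV 4.12 (cv2) and the standard library are available. Lean on these libraries where they do the work, as an engineer would, in place of code of your own. Each camera call takes 0.05 s, during which the arm holds its last target. There are 200 camera calls.

### The job

Finish packing the white lamp housing: slide the two parts standing loosely in it together against the plain end wall, away from the sprung metal plate, without lifting or tipping them over. Then pull the tall battery pack up out of its charging cup and press it down upright between them and the sprung plate until it stands fully on the housing floor. Leave everything else on the bench where it is.

Things in the scene. Friction and masses are not known exactly. Their poses are not given: they have to be found in the camera images.
- housing: White open-topped plastic lamp housing, fixed to the bench. Outside 80 (x) x 167 (y) x 60 high; walls and floor 5 thick, inside 70 x 157. Origin at the centre of its underside, z up, y along its length. Its plain end wall is at +y (inner face y = +78.5); the sprung steel plate is near its -y end.
- plate (a joint): Slide of the upright sprung steel plate across the housing (66 wide in x), in m: 0 = at rest, its face at housing y = -56; 0.008 = pushed right back, face at y = -64. The spring pushes it towards +y with about 6 N at rest, 13 N at full travel. The face is upright from 7 to 50 above the housing's underside; above that a lead-in lip flares away, 10 back at its top edge 70 above the underside.
- slot (a point): Point on the housing's inner floor where the tall pack's underside centre belongs when the row is tight: housing (0, -39.5, 5); axes as the housing. Only 2.5 is left over when the row is tight and the plate is right back.
- battery: Short black battery block, 64 (x) x 48 (y) x 70 high, about 0.45 kg, loose, standing in the housing with its x across it. Origin at the centre of its underside. It may be the first or second part from the plain end wall.
- capacitor: Aluminium can, diameter 48, 74 high, about 0.25 kg, loose, standing in the housing beside the battery block. Origin at the centre of its underside.
- cup: Grey upright rectangular charging cup, fixed, outside 84 (x) x 64 (y) x 70 high, on a black foot 100 x 80 x 8; pocket 68 x 48, its floor 10 above the bench. Origin at the centre of its underside.
- pack: Tall black battery pack with two thin grey bands, 64 (x) x 44 (y) x 130 high, about 0.5 kg, loose, standing in the cup with 60 of it inside. Origin at the centre of its underside. Either end of x may face either way in the housing.
- tin: Bystander: small open aluminium tin, diameter 56, 30 high, loose, on the robot's side of the housing. Origin at the centre of its underside.
- spare: Bystander: loose spare short black battery block, 64 x 48 x 70 high, behind the cup. Origin at the centre of its underside.
- driver: Bystander: screwdriver lying loose beyond the housing, about 200 long along its x.
- spare_can: Bystander: spare aluminium can, diameter 48, 74 high, loose, behind and right of the cup. Origin at the centre of its underside.
- brush: Bystander: brush lying loose left of the housing, about 200 long along its x.
Things that resemble listed ones, but are neither listed nor needed, are in the scene too. Leave any brown look-alike of the battery alone.

How it is judged:
At the end, for the whole second after the job is handed in: The tall pack stands in the housing within 4 mm of its floor, tilt under 0.06 rad, within 8 mm of the slot across and 6 mm along the housing. The short battery and the can stand upright (0.1 rad) on the floor between it and the plain end wall. All released and at rest (z of pack in the frame of housing between 0 and 0.009 m and angle between pack's own z axis and vertical below 0.06 rad and y of pack in the frame of housing between -0.046 and -0.033 m and x of pack in the frame of housing between -0.008 and 0.008 m and linear speed of each of pack, battery, capacitor below 0.02 m/s and z of each of battery, capacitor in the frame of housing below 0.009 m and y of battery in the frame of housing between -0.001 and 0.06 m and angle between each of battery, capacitor's own z axis and vertical below 0.1 rad and y of capacitor in the frame of housing between -0.001 and 0.06 m); the robot touches nothing.
It fails at once if a bystander (tin, spare block, screwdriver, spare can or brush) is moved more than 30 mm (distance of any of tin, spare, driver, spare_can, brush from where it was at the start of the episode above 0.03 m).
It fails at once if the battery in the housing is lifted more than 20 mm or tipped over (z of battery in the frame of housing above 0.025 m or angle between battery's own z axis and vertical above 0.5 rad).
It fails at once if the capacitor in the housing is lifted more than 20 mm or tipped over (z of capacitor in the frame of housing above 0.025 m or angle between capacitor's own z axis and vertical above 0.5 rad).
It also fails if it takes over 61 s, if anything falls off the work surface, if the arm or the gripper's body presses on something with over 40 N, if the wrist force passes 120 N, or if a joint passes its speed limit or range.

## Working session

There is one attempt and no reset: what is moved stays moved. The work goes in short steps, Python scripts to look and compute and a tool call to move; the robot and the scene stay as the last step left them, time stands still between calls to the robot, and variables do not carry over. Pictures are saved under pics/ and viewed, at most 10 in all, crops included, and the job is handed in when it is done.

Besides the shell and the picture viewer there is one more tool, called after ">>>" in YAML: its name, and indented under it one key for each argument. drive_tool: Moves the arm, as the interface text tells. Its arguments: {"type":"object","properties":{"deltas":{"type":"array"},"jaw":{"type":"number"},"force":{"type":"number"}},"required":["deltas"]}

```bash
mkdir -p pics
python3 - <<'E'
from station import manip, vision
import cv2, numpy as np
for n in("top","side"):
    cv2.imwrite(f"pics/{n}0.png",cv2.resize(vision.snapshot(n)[:,:,::-1],(800,600),interpolation=cv2.INTER_CUBIC)); m=vision.camera_model(n); print(m)
    R=cv2.Rodrigues(np.array(m['rvec'],float))[0]; print(-R.T@np.array(m['tvec']).ravel())
s=manip.sense();print(s)
E
```

```text
{'camera_matrix': array([[422.53795212,   0.        , 281.80080443],
       [  0.        , 422.53795212, 217.93204279],
       [  0.        ,   0.        ,   1.        ]]), 'D': array([-0.08446635,  0.        ,  0.        ,  0.        ,  0.        ]), 'rvec': array([ 2.18091559, -2.19587374,  0.06744116]), 'tvec': array([-0.03453893,  0.55969661,  1.14962505])}
[ 0.48557105 -0.04010593  1.18266785]
{'camera_matrix': array([[444.53838709,   0.        , 280.93049283],
       [  0.        , 444.53838709, 215.57513762],
       [  0.        ,   0.        ,   1.        ]]), 'D': array([-0.07684533,  0.        ,  0.        ,  0.        ,  0.        ]), 'rvec': array([ 0.66319925, -2.70185616,  1.05093337]), 'tvec': array([0.4741776 , 0.24756001, 0.97228889])}
[0.20613928 0.64078767 0.88225494]
{'t': 0.1, 'q': array([-1.44148697e+00,  5.28356878e-01,  1.43376804e+00, -1.48879795e-05,
        1.18135980e+00, -1.78480123e-01]), 'qd': array([-0.00099155, -0.0027298 , -0.00316936, -0.00024239, -0.00030563,
       -0.00125126]), 'tau': array([ 5.45614093e-04, -4.43304241e+01, -1.78586143e+01, -6.11531595e-05,
        3.85395979e-03,  1.99675907e-05]), 'tcp_pos': array([ 0.18929919, -0.59498467,  0.23044343]), 'tool_rot': array([ 9.88180681e-01,  1.53290727e-01,  1.63744248e-05, -9.45917762e-04]), 'force': array([-0.19390786,  0.46208438, -0.33645537]), 'ft_torque': array([0.00669797, 0.00605908, 0.01122019]), 'gripper_force': 0.0, 'finger_gap': 0.9958100383359556}
```

View pics/top0.png

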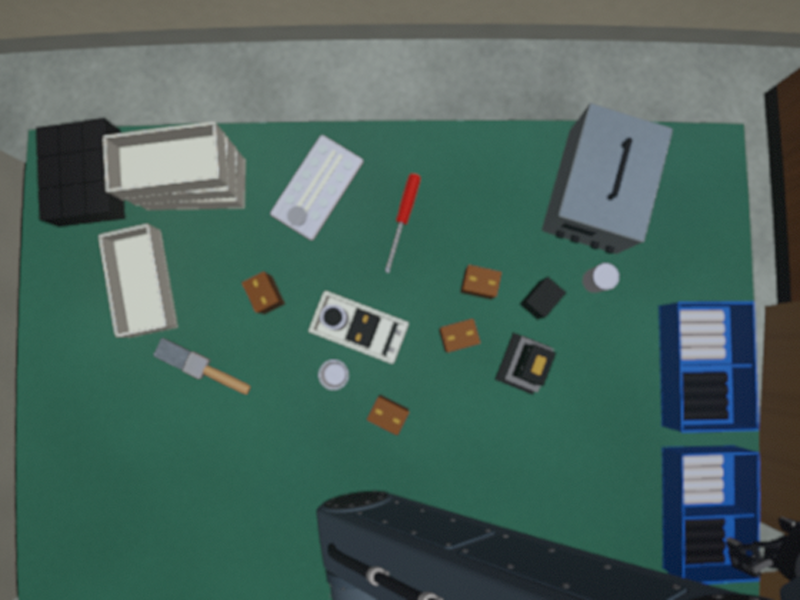

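View pics/side0.png

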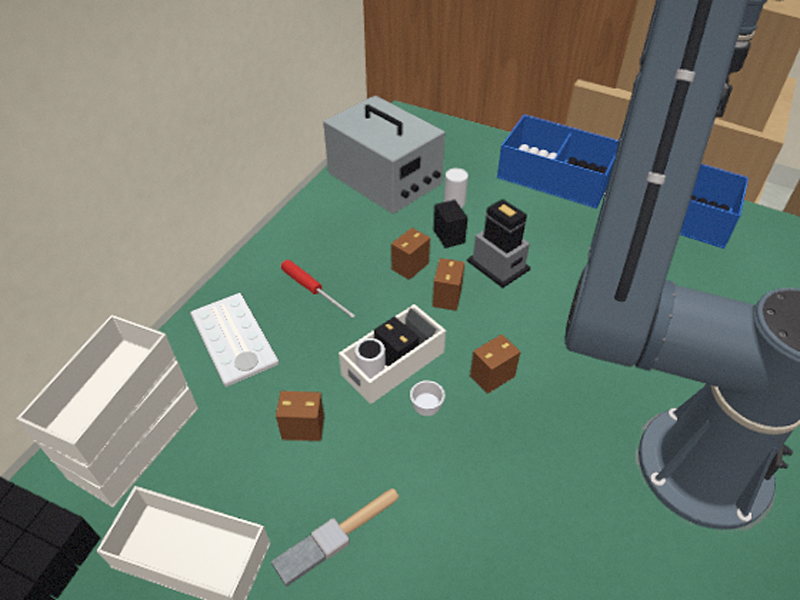

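The housing is at about (358,327) in the top view (enlarged pixels), with the can at (333,316) at its left end, the black block at (364,328) and the plate at about (392,338). The pack in its cup is at (537,362), and the spare block is at (543,297). The brown look-alikes at (480,281), (460,335), (388,414) and (262,292) are ruled out. The next step is an enlarged crop to confirm.

Run:
```python
from station import vision
import cv2, numpy as np
t=vision.snapshot("top")[:,:,::-1]; s=vision.snapshot("side")[:,:,::-1]
cv2.imwrite("pics/t.png",t);cv2.imwrite("pics/s.png",s)
def c(im,x,y): return cv2.resize(im[y:y+75,x:x+100],(400,300),interpolation=cv2.INTER_CUBIC)
m=np.vstack([np.hstack([c(t,205,193),c(t,325,215)]),np.hstack([c(s,225,208),c(s,300,130)])])
cv2.imwrite("pics/m1.png",m)
```

```text
(no output)
```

View pics/m1.png

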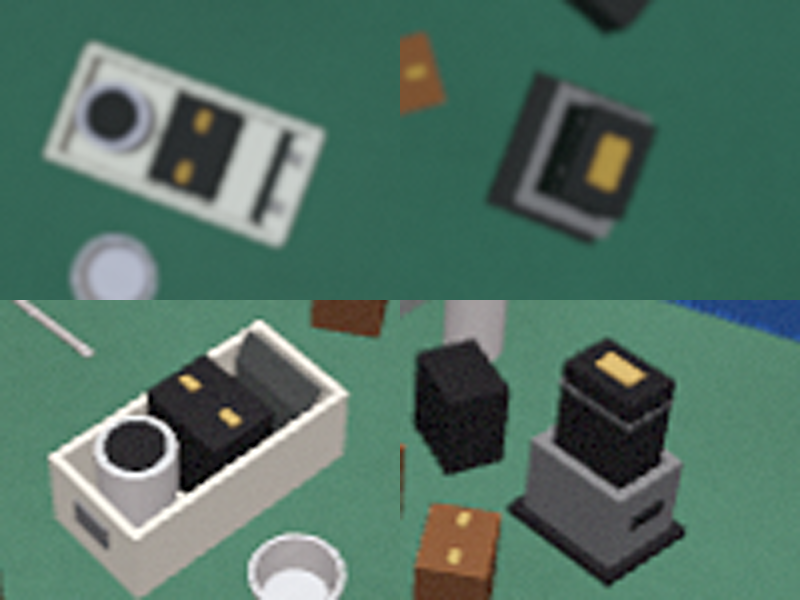

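The crop confirms this. The black block in the housing (crop 195,145) has gold contacts and the can is beside it (115,112) at the plain end, with the plate at (272,178). The tall banded pack stands in the grey cup (608,163). The plain black block up and to the right is the spare. Now I'll measure by mask and ray.

```bash
cat > h.py <<'E'
from station import manip, vision
import cv2, numpy as np
from scipy.spatial.transform import Rotation as Ro
C={n:vision.camera_model(n) for n in("top","side")}
def ray(n,uv):
    m=C[n];R=cv2.Rodrigues(m['rvec'])[0]
    p=cv2.undistortPoints(np.array(uv,float).reshape(-1,1,2),m['camera_matrix'],m['D'])[:,0]
    d=np.c_[p,np.ones(len(p))]@R; return -R.T@m['tvec'],d
def plane(n,uv,z):
    c,d=ray(n,uv); return c+d*((z-c[2])/d[:,2])[:,None]
def tri(a,b):
    c1,d1=ray("top",[a]);c2,d2=ray("side",[b]);d1=d1[0];d2=d2[0]
    s=np.linalg.lstsq(np.c_[d1,-d2],c2-c1,rcond=None)[0]
    p,q=c1+s[0]*d1,c2+s[1]*d2; return (p+q)/2,np.linalg.norm(p-q)
def blob(mask,x,y,w,h,i=0):
    k=np.zeros_like(mask);k[y:y+h,x:x+w]=mask[y:y+h,x:x+w]
    cs=sorted(cv2.findContours(k,cv2.RETR_EXTERNAL,cv2.CHAIN_APPROX_NONE)[0],key=cv2.contourArea)
    return cs[-1-i]
def rect(P):  # P world pts -> centre, size, angle
    r=cv2.minAreaRect((P[:,:2]*1000).astype(np.float32)); return np.round(r[0],1),np.round(r[1],1),round(r[2],1)
E
python3 - <<'E'
from h import *
t=cv2.imread("pics/t.png");s=cv2.imread("pics/s.png")
up=lambda im:cv2.resize(im,None,fx=4,fy=4,interpolation=cv2.INTER_CUBIC)
pix=lambda c:(c.reshape(-1,2)+.5)/4-.5
T,S=up(t),up(s)
def hsv(i):return cv2.cvtColor(i,cv2.COLOR_BGR2HSV)
hT,hS=hsv(T),hsv(S)
w=cv2.inRange(hT,(0,0,115),(180,75,255))
c=blob(w,205*4,193*4,85*4,63*4); print("housing z.06",rect(plane("top",pix(c),.06)))
g=cv2.inRange(hT,(12,90,90),(35,255,255)); gs=cv2.inRange(hS,(12,90,90),(35,255,255))
def cen(c): m=cv2.moments(c); return (np.array([m['m10'],m['m01']])/m['m00']+.5)/4-.5
a=blob(g,(325+40)*4,(215+30)*4,80,80);b=blob(gs,(300+40)*4,(130+8)*4,120,70)
print("patch",cen(a),cen(b),tri(cen(a),cen(b)),rect(plane("top",pix(a),.14)),rect(plane("side",pix(b),.14)))
# block gold contacts
for x,y in((250,218),(244,231)):
    q=blob(g,x*4,y*4,44,44); print("contact",cen(q),plane("top",[cen(q)],.075).round(4))
# dark shapes
d=cv2.inRange(hT,(0,0,0),(180,255,70))|g
q=blob(d,240*4,213*4,29*4,33*4); print("block top .075",rect(plane("top",pix(q),.075)))
q=blob(d,222*4,212*4,18*4,18*4); print("can",rect(plane("top",pix(q),.079)))
q=blob(d,325*4,225*4,80*4,60*4); print("dark cup contour z.008",rect(plane("top",pix(q),.008)))
# spare, tin
print("crop pts pack top edge", plane("top",[((208-.0)/4+325,163/4+215)],.14))
for nm,(X,Y) in dict(packTL=(193,108),packTR=(258,125),packBR=(222,218),packBL=(165,200)).items():
    print(nm,plane("top",[((X+.5)/4-.5+325,(Y+.5)/4-.5+215)],.14).round(4))
for nm,(X,Y) in dict(L=(162,80),T=(205,40),R=(274,80),B=(230,122)).items():
    print("side",nm,plane("side",[((X+.5)/4-.5+300,(Y+.5)/4-.5+130)],.14).round(4))
E
```

```text
housing z.06 (array([529.2,  44.9]), array([175.3,  88.2]), 68.7)
patch [376.78024011 255.14948908] [354.60181941 146.86372417] (array([ 0.4574925 , -0.27270199,  0.13998386]), np.float64(0.0010032895104986294)) (array([ 457.9, -272.6]), array([20.6, 34.7]), 68.7) (array([ 457.5, -273.2]), array([20.7, 35. ]), 68.0)
contact [255.27824859 222.80409605] [[0.5435 0.0313 0.075 ]]
contact [250.38970588 235.61070261] [[0.5099 0.0442 0.075 ]]
block top .075 (array([526.7,  35.4]), array([44. , 57.9]), 69.3)
can (array([547.4,  91.1]), array([28.9, 28.7]), 44.8)
dark cup contour z.008 (array([ 455.8, -292.7]), array([64.8, 73.2]), 68.0)
crop pts pack top edge [[ 0.45647837 -0.27303868  0.14      ]]
packTL [[ 0.4914 -0.2634  0.14  ]]
packTR [[ 0.4805 -0.3038  0.14  ]]
packBR [[ 0.4235 -0.2803  0.14  ]]
packBL [[ 0.4349 -0.245   0.14  ]]
side L [[ 0.4867 -0.244   0.14  ]]
side T [[ 0.4771 -0.2973  0.14  ]]
side R [[ 0.4213 -0.279   0.14  ]]
side B [[ 0.4319 -0.2252  0.14  ]]
```

>>> drive_tool:
  deltas:
    - [[24,-24,0,0],[49,-47,0,0],[73,-71,0,0],[98,-94,0,0],[122,-118,0,0]]
  jaw: 20

```text
t: 0.62
tcp_pos: [0.2704, -0.4448, 0.2312]
tool_rot: [0.988, 0.153, 0.0, -0.0]
force: [1.1, 0.4, 0.0]
finger_gap: 0.299
gripper_force: 0.0
```

>>> drive_tool:
  deltas:
    - [[24,-24,0,0],[49,-47,0,0],[73,-71,0,0],[98,-94,0,0],[122,-118,0,0]]

```text
t: 1.03
tcp_pos: [0.351, -0.2954, 0.2314]
tool_rot: [0.988, 0.153, 0.0, 0.0]
force: [0.4, 0.0, -0.2]
finger_gap: 0.237
gripper_force: 0.0
```

>>> drive_tool:
  deltas:
    - [[24,-24,0,0],[49,-47,0,0],[73,-71,0,0],[98,-94,0,0],[122,-118,0,0]]

```text
t: 1.45
tcp_pos: [0.4316, -0.1459, 0.2314]
tool_rot: [0.988, 0.153, 0.0, 0.0]
force: [0.2, -0.2, 0.2]
finger_gap: 0.232
gripper_force: 0.0
```

>>> drive_tool:
  deltas:
    - [[24,-24,0,0],[49,-47,0,0],[73,-71,0,0],[98,-94,0,0],[122,-118,0,0]]

```text
t: 1.87
tcp_pos: [0.5121, 0.0037, 0.2313]
tool_rot: [0.988, 0.153, 0.0, 0.0]
force: [0.6, -0.3, -0.2]
finger_gap: 0.236
gripper_force: 0.0
```

>>> drive_tool:
  deltas:
    - [[0,0,0,-0.11],[0,0,0,-0.22],[0,0,0,-0.33],[0,0,0,-0.44],[0,0,0,-0.55]]

```text
t: 2.28
tcp_pos: [0.5113, 0.0023, 0.2312]
tool_rot: [0.908, 0.419, -0.0, -0.0]
force: [0.5, 0.1, -0.8]
finger_gap: 0.238
gripper_force: 0.0
```

>>> drive_tool:
  deltas:
    - [[0,0,0,-0.11],[0,0,0,-0.22],[0,0,0,-0.34],[0,0,0,-0.34]]

```text
t: 2.62
tcp_pos: [0.5113, 0.0021, 0.2312]
tool_rot: [0.825, 0.565, -0.0, -0.0]
force: [-0.4, 0.3, 0.7]
finger_gap: 0.237
gripper_force: 0.0
```

>>> drive_tool:
  deltas:
    - [[0,1,30,0],[0,1,60,0],[0,1,90,0],[0,1,120,0],[0,1,143,0]]

```text
t: 3.03
tcp_pos: [0.5116, 0.0018, 0.0864]
tool_rot: [0.827, 0.562, -0.001, -0.001]
force: [0.0, -0.4, -0.9]
finger_gap: 0.238
gripper_force: 0.0
```

Run:
```python
from h import *
t=vision.snapshot("top")[:,:,::-1]; s=vision.snapshot("side")[:,:,::-1]
def c(im,x,y): return cv2.resize(im[y:y+100,x:x+66],(400,600),interpolation=cv2.INTER_CUBIC)
cv2.imwrite("pics/m2.png",np.hstack([c(t,225,180),c(s,245,178)]))
print(manip.sense()['tcp_pos'])
```

```text
[0.50960524 0.00217561 0.0850865 ]
```

View pics/m2.png

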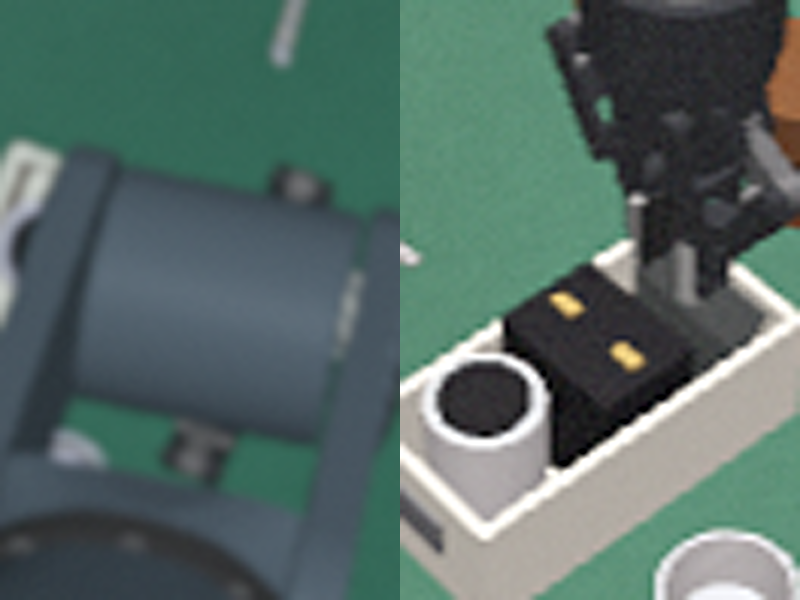

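The side view shows the two fingers (crop 640,260 and 700,285) between the block (600,340) and the plate (690,280), clear of both. I'm going down in small steps.

>>> drive_tool:
  deltas:
    - [[0,0,10,0],[0,0,20,0],[0,0,30,0],[0,0,30,0]]

```text
t: 3.47
tcp_pos: [0.512, 0.0018, 0.0574]
tool_rot: [0.826, 0.564, -0.0, -0.0]
force: [0.0, -0.3, 0.5]
finger_gap: 0.234
gripper_force: 0.0
```

>>> drive_tool:
  deltas:
    - [[0,0,8,0],[0,0,16,0],[0,0,16,0]]

```text
t: 3.72
tcp_pos: [0.5144, 0.0024, 0.0422]
tool_rot: [0.826, 0.563, 0.002, 0.001]
force: [4.0, 5.4, -4.5]
finger_gap: 0.237
gripper_force: 3.3
```

>>> drive_tool:
  deltas:
    - [[3,0,0,0],[6,0,0,0],[9,0,0,0],[11,0,0,0],[13,0,0,0]]

```text
t: 4.13
tcp_pos: [0.517, 0.0137, 0.0424]
tool_rot: [0.826, 0.564, -0.0, 0.0]
force: [-1.9, -3.2, 1.4]
finger_gap: 0.233
gripper_force: 1.7
```

>>> drive_tool:
  deltas:
    - [[1,0,0,0],[2,0,0,0],[3,0,0,0],[3,0,0,0]]

```text
t: 4.47
tcp_pos: [0.5179, 0.0163, 0.0424]
tool_rot: [0.826, 0.564, -0.0, 0.0]
force: [-3.1, -5.1, 1.5]
finger_gap: 0.232
gripper_force: 2.4
```

>>> drive_tool:
  deltas:
    - [[1,0,0,0],[2,0,0,0],[2,0,0,0]]

```text
t: 4.72
tcp_pos: [0.5187, 0.0182, 0.0424]
tool_rot: [0.826, 0.564, -0.0, -0.0]
force: [-1.9, -4.8, 3.4]
finger_gap: 0.23
gripper_force: 2.4
```

>>> drive_tool:
  deltas:
    - [[1,0,0,0],[2,0,0,0],[2,0,0,0]]

```text
t: 4.97
tcp_pos: [0.5191, 0.0193, 0.0424]
tool_rot: [0.826, 0.564, -0.001, 0.0]
force: [-3.1, -8.0, 3.2]
finger_gap: 0.235
gripper_force: 4.4
```

>>> drive_tool:
  deltas:
    - [[1,0,0,0],[2,0,0,0],[2,0,0,0],[2,0,0,0]]

```text
t: 5.3
tcp_pos: [0.5192, 0.0194, 0.0425]
tool_rot: [0.825, 0.565, -0.002, 0.001]
force: [-4.9, -15.3, 3.9]
finger_gap: 0.232
gripper_force: 8.5
```

>>> drive_tool:
  deltas:
    - [[-4,0,0,0],[-7,0,-10,0],[-7,0,-40,0],[-7,0,-75,0],[-7,0,-110,0]]

```text
t: 5.72
tcp_pos: [0.5172, 0.0165, 0.1534]
tool_rot: [0.826, 0.564, -0.0, -0.001]
force: [0.7, 0.5, -0.0]
finger_gap: 0.234
gripper_force: 0.0
```

>>> drive_tool:
  deltas:
    - [[0,0,-30,0],[0,0,-60,0],[0,0,-60,0]]
  jaw: 85

```text
t: 5.97
tcp_pos: [0.5218, 0.016, 0.2188]
tool_rot: [0.826, 0.564, 0.005, 0.004]
force: [-0.2, 0.2, -0.6]
finger_gap: 0.648
gripper_force: 0.0
```

>>> drive_tool:
  deltas:
    - [[-29,5,0,0],[-58,10,0,0],[-87,14,0,0],[-116,19,0,0],[-145,24,0,0]]

```text
t: 6.38
tcp_pos: [0.4869, -0.1283, 0.2124]
tool_rot: [0.826, 0.564, 0.001, -0.0]
force: [-0.2, 0.7, 0.2]
finger_gap: 0.994
gripper_force: 0.0
```

>>> drive_tool:
  deltas:
    - [[-29,5,0,0],[-58,10,0,0],[-87,14,0,0],[-116,19,0,0],[-145,24,0,0]]

```text
t: 6.8
tcp_pos: [0.4565, -0.2723, 0.2122]
tool_rot: [0.826, 0.564, 0.001, -0.0]
force: [0.9, -0.2, -0.7]
finger_gap: 0.996
gripper_force: 0.0
```

>>> drive_tool:
  deltas:
    - [[0,0,0,0.11],[0,0,0,0.22],[0,0,0,0.33],[0,0,0,0.44],[0,0,0,0.55]]

```text
t: 7.22
tcp_pos: [0.4569, -0.2711, 0.2121]
tool_rot: [0.949, 0.316, 0.0, -0.001]
force: [0.4, -0.8, 0.6]
finger_gap: 0.994
gripper_force: 0.0
```

>>> drive_tool:
  deltas:
    - [[0,0,0,0.11],[0,0,0,0.22],[0,0,0,0.33],[0,0,0,0.44],[0,0,0,0.55]]

```text
t: 7.63
tcp_pos: [0.457, -0.271, 0.2121]
tool_rot: [0.999, 0.046, 0.0, -0.001]
force: [-0.2, 0.2, -0.0]
finger_gap: 0.993
gripper_force: 0.0
```

>>> drive_tool:
  deltas:
    - [[0,0,0,0.11],[0,0,0,0.22],[0,0,0,0.33],[0,0,0,0.44],[0,0,0,0.47]]

```text
t: 8.05
tcp_pos: [0.457, -0.271, 0.2122]
tool_rot: [0.982, -0.187, 0.0, -0.001]
force: [0.4, 1.0, 0.1]
finger_gap: 0.995
gripper_force: 0.0
```

>>> drive_tool:
  deltas:
    - [[0,0,0,0],[0,0,0,0]]

```text
t: 8.22
tcp_pos: [0.457, -0.2713, 0.2122]
tool_rot: [0.983, -0.184, 0.0, -0.0]
force: [-0.4, 0.0, -0.0]
finger_gap: 0.998
gripper_force: 0.0
```

Run:
```python
from h import *
s=vision.snapshot("side")[:,:,::-1]
cv2.imwrite("pics/s2.png",s)
def c(im,x,y): return cv2.resize(im[y:y+120,x:x+80],(400,600),interpolation=cv2.INTER_CUBIC)
cv2.imwrite("pics/m3.png",np.hstack([c(s,235,185),c(s,310,80)]))
d=manip.sense();print(d['tcp_pos'],d['q'],np.degrees(2*np.arctan2(*d['tool_rot'][[1,0]])))
R=Ro.from_quat(d['tool_rot']);print(R.inv().apply(np.array([.4577,-.2728,.2])-d['tcp_pos'])*1000)
```

```text
[ 0.45693755 -0.2713794   0.21222585] [-7.46665194e-01  4.27374549e-01  1.68752807e+00  6.64070633e-04
  1.02700673e+00  1.19486222e+00] -21.26101762340405
[ 1.22674251  1.05531944 12.22506427]
```

View pics/m3.png

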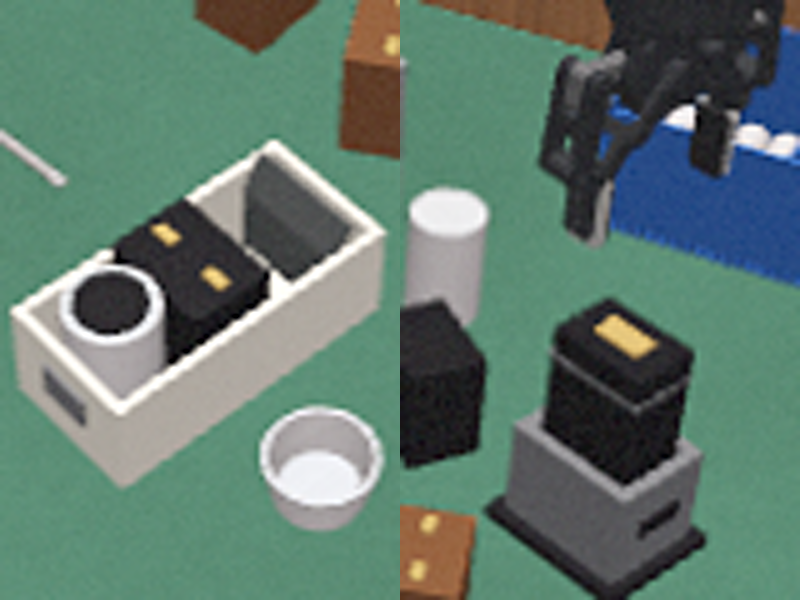

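After the push, the block (crop 190,255) sits tight against the can and square in the housing. The pack (625,360) is upright in the cup below the open gripper, and the fingers straddle its narrow side. Now I'll go down and grip.

>>> drive_tool:
  deltas:
    - [[1,1,30,0],[1,1,60,0],[1,1,90,0],[1,1,115,0],[1,1,124,0]]

```text
t: 8.68
tcp_pos: [0.4558, -0.2715, 0.0852]
tool_rot: [0.983, -0.185, -0.003, -0.002]
force: [0.3, 1.5, -0.2]
finger_gap: 0.997
gripper_force: 0.0
```

>>> drive_tool:
  deltas:
    - [[0,0,0,0],[0,0,0,0],[0,0,0,0],[0,0,0,0],[0,0,0,0]]
  jaw: 30
  force: 60

```text
t: 9.1
tcp_pos: [0.4586, -0.2732, 0.0901]
tool_rot: [0.983, -0.185, 0.002, 0.0]
force: [1.8, 3.2, 4.1]
finger_gap: 0.508
gripper_force: 61.6
```

>>> drive_tool:
  deltas:
    - [[0,0,0,0],[0,0,0,0],[0,0,0,0],[0,0,0,0]]

```text
t: 9.43
tcp_pos: [0.4587, -0.2733, 0.09]
tool_rot: [0.983, -0.185, 0.002, 0.0]
force: [1.9, 3.5, 7.0]
finger_gap: 0.51
gripper_force: 61.9
```

>>> drive_tool:
  deltas:
    - [[0,0,-6,0],[0,0,-14,0],[0,0,-24,0],[0,0,-34,0],[0,0,-44,0]]

```text
t: 9.85
tcp_pos: [0.4572, -0.2733, 0.1333]
tool_rot: [0.983, -0.185, -0.0, 0.0]
force: [0.4, 0.0, -4.5]
finger_gap: 0.507
gripper_force: 61.3
```

>>> drive_tool:
  deltas:
    - [[0,0,-12,0],[0,0,-24,0],[0,0,-40,0],[0,0,-56,0],[0,0,-66,0]]

```text
t: 10.27
tcp_pos: [0.4579, -0.2739, 0.2007]
tool_rot: [0.983, -0.185, 0.001, 0.001]
force: [0.5, -0.3, -3.3]
finger_gap: 0.509
gripper_force: 61.5
```

>>> drive_tool:
  deltas:
    - [[0,0,0,0],[0,0,0,0],[0,0,0,0]]

```text
t: 10.52
tcp_pos: [0.4568, -0.2728, 0.1978]
tool_rot: [0.983, -0.185, -0.001, -0.0]
force: [-0.5, -0.3, -4.8]
finger_gap: 0.51
gripper_force: 61.5
```

Run:
```python
from h import *
d=manip.sense();print(d['tcp_pos'],d['force'],d['finger_gap'],np.degrees(2*np.arctan2(*d['tool_rot'][[1,0]])))
R=Ro.from_quat(d['tool_rot']);print(R.as_matrix().round(3),R.inv().apply(np.array([.5148,.0082,.2])-d['tcp_pos'])*1000)
```

```text
[ 0.45682582 -0.27277323  0.19778574] [-0.51945877 -0.32086479 -4.76242744] 0.5097163836537025 -21.327591563743425
[[ 0.932 -0.364 -0.001]
 [-0.364 -0.932  0.001]
 [-0.001 -0.    -1.   ]] [ -48.18902789 -282.81717429   -2.03214647]
```

>>> drive_tool:
  deltas:
    - [[-5,-20,0,0],[-10,-48,0,0],[-15,-78,0,0],[-20,-108,0,0],[-25,-138,0,0]]

```text
t: 10.93
tcp_pos: [0.4836, -0.1341, 0.1971]
tool_rot: [0.983, -0.185, -0.001, -0.0]
force: [1.0, 0.5, -3.7]
finger_gap: 0.509
gripper_force: 61.7
```

>>> drive_tool:
  deltas:
    - [[-5,-30,0,0],[-10,-60,0,0],[-15,-90,0,0],[-20,-117,0,0],[-23,-134,0,0]]

```text
t: 11.35
tcp_pos: [0.5108, 0.0005, 0.1971]
tool_rot: [0.983, -0.184, -0.002, -0.001]
force: [0.9, -0.8, -3.6]
finger_gap: 0.506
gripper_force: 61.9
```

>>> drive_tool:
  deltas:
    - [[0,-6,0,0],[0,-11,0,0],[0,-11,0,0],[0,-11,0,0],[0,-11,0,0]]

```text
t: 11.77
tcp_pos: [0.5155, 0.0068, 0.198]
tool_rot: [0.983, -0.186, -0.0, 0.0]
force: [-0.2, -0.2, -3.3]
finger_gap: 0.505
gripper_force: 62.0
```

Run:
```python
from h import *
s=vision.snapshot("side")[:,:,::-1]; t=vision.snapshot("top")[:,:,::-1]
cv2.imwrite("pics/s3.png",s)
def c(im,x,y): return cv2.resize(im[y:y+120,x:x+80],(400,600),interpolation=cv2.INTER_CUBIC)
cv2.imwrite("pics/m4.png",np.hstack([c(s,240,170),c(t,215,160)]))
d=manip.sense()
R=Ro.from_quat(d['tool_rot']);print(d['tcp_pos'],R.inv().apply(np.array([.5148,.0082,.2])-d['tcp_pos'])*1000,np.degrees(2*np.arctan2(*d['tool_rot'][[1,0]])))
```

```text
[0.51550444 0.00689027 0.19822662] [-1.13436535 -0.96165635 -1.77340157] -21.41284037317093
```

View pics/m4.png

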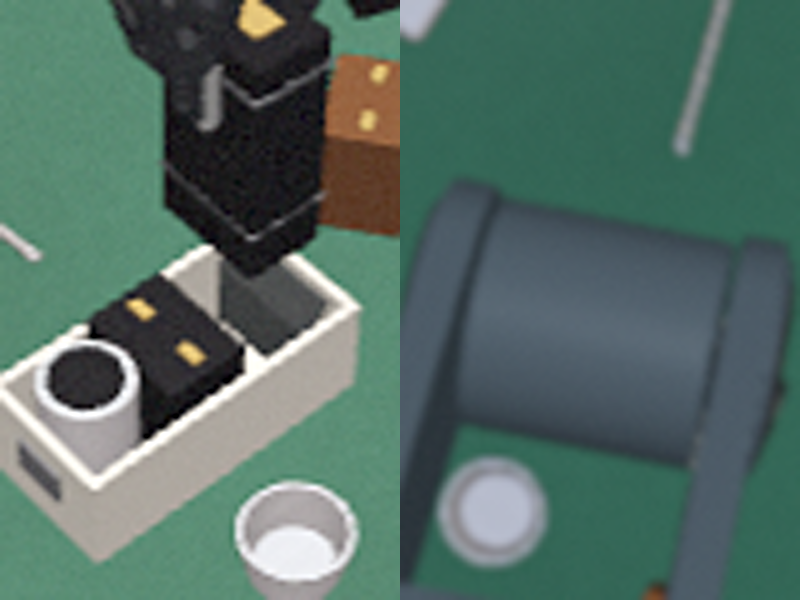

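The side view shows the pack held upright, with its bottom corners at crop (165,205), (258,278) and (322,243), above the gap behind the block. I'm checking the alignment numerically in that same view.

Run:
```python
from h import *
a=np.radians(68.7);Y=np.array([np.cos(a),np.sin(a)]);X=np.array([Y[1],-Y[0]]);H=np.array([.5292,.0449])
zb=.198-.080
for nm,p,z,e in [("packN",(258,278),zb,(-32,-17.5)),("packL",(165,205),zb,(32,-17.5)),("packR",(322,243),zb,(-32,-61.5)),("rimN",(100,488),.06,(-40,83.5)),("rimR",(361,307),.06,(-40,-83.5)),("blkR",(246,352),.075,(-32,-17.5)),("blkT",(157,278),.075,(32,-17.5))]:
    uv=((p[0]+.5)/5-.5+240,(p[1]+.5)/5-.5+170)
    d=(plane("side",[uv],z)[0,:2]-H)*1000; print(nm,(X@d).round(1),(Y@d).round(1),"expect",e)
```

```text
packN -32.1 -23.6 expect (-32, -17.5)
packL 30.5 -21.2 expect (32, -17.5)
packR -35.6 -60.5 expect (-32, -61.5)
rimN -42.2 80.3 expect (-40, 83.5)
rimR -42.0 -83.9 expect (-40, -83.5)
blkR -35.3 -14.4 expect (-32, -17.5)
blkT 27.2 -12.8 expect (32, -17.5)
```

>>> drive_tool:
  deltas:
    - [[0,0,12,0],[0,0,24,0],[0,0,36,0],[0,0,40,0],[0,0,40,0]]

```text
t: 12.28
tcp_pos: [0.5148, 0.0075, 0.1574]
tool_rot: [0.983, -0.186, -0.001, 0.0]
force: [-0.3, -0.3, -2.5]
finger_gap: 0.507
gripper_force: 61.8
```

>>> drive_tool:
  deltas:
    - [[0,0,4,0],[0,0,8,0],[0,0,12,0],[0,0,12,0]]

```text
t: 12.62
tcp_pos: [0.5166, 0.0069, 0.1472]
tool_rot: [0.983, -0.185, 0.002, 0.001]
force: [0.2, -3.4, -2.7]
finger_gap: 0.512
gripper_force: 62.8
```

>>> drive_tool:
  deltas:
    - [[0,0.5,4,0],[0,1,8,0],[0,1,12,0],[0,1,12,0]]

```text
t: 12.95
tcp_pos: [0.5165, 0.0068, 0.1348]
tool_rot: [0.983, -0.185, 0.001, -0.0]
force: [-0.2, -1.4, 3.1]
finger_gap: 0.507
gripper_force: 63.1
```

>>> drive_tool:
  deltas:
    - [[0,0,4,0],[0,0,8,0],[0,0,12,0],[0,0,12,0]]

```text
t: 13.28
tcp_pos: [0.5174, 0.0068, 0.123]
tool_rot: [0.983, -0.185, 0.003, -0.0]
force: [-0.3, -0.8, 3.5]
finger_gap: 0.508
gripper_force: 62.4
```

>>> drive_tool:
  deltas:
    - [[0,0,4,0],[0,0,8,0],[0,0,12,0],[0,0,12,0]]

```text
t: 13.62
tcp_pos: [0.5174, 0.0068, 0.1108]
tool_rot: [0.983, -0.185, 0.002, -0.0]
force: [2.4, 0.3, 1.7]
finger_gap: 0.512
gripper_force: 62.1
```

>>> drive_tool:
  deltas:
    - [[0,0,4,0],[0,0,8,0],[0,0,12,0],[0,0,16,0],[0,0,20,0]]

```text
t: 14.03
tcp_pos: [0.5172, 0.0069, 0.0913]
tool_rot: [0.983, -0.185, 0.002, -0.0]
force: [-0.1, 1.1, 7.7]
finger_gap: 0.51
gripper_force: 62.7
```

>>> drive_tool:
  deltas:
    - [[0,0,2,0],[0,0,4,0],[0,0,4,0]]

```text
t: 14.28
tcp_pos: [0.5171, 0.007, 0.0869]
tool_rot: [0.983, -0.185, 0.002, -0.0]
force: [0.9, 0.7, 3.7]
finger_gap: 0.505
gripper_force: 62.3
```

>>> drive_tool:
  deltas:
    - [[0,0,1,0],[0,0,2,0],[0,0,2,0]]

```text
t: 14.53
tcp_pos: [0.5171, 0.007, 0.0851]
tool_rot: [0.983, -0.185, 0.002, -0.0]
force: [2.2, 1.7, 5.8]
finger_gap: 0.508
gripper_force: 62.6
```

>>> drive_tool:
  deltas:
    - [[0,0,1,0],[0,0,2,0],[0,0,2,0]]

```text
t: 14.78
tcp_pos: [0.5171, 0.0071, 0.0849]
tool_rot: [0.983, -0.185, 0.002, -0.0]
force: [-2.4, 2.2, 18.9]
finger_gap: 0.514
gripper_force: 63.9
```

The pack is on the floor: 19 N, with z stopped at the expected 0.085. I'm releasing and withdrawing.

>>> drive_tool:
  deltas:
    - [[0,0,0,0],[0,0,0,0],[0,0,0,0],[0,0,0,0],[0,0,0,0]]
  jaw: 70

```text
t: 15.2
tcp_pos: [0.5148, 0.0071, 0.0818]
tool_rot: [0.983, -0.185, -0.001, -0.0]
force: [-0.3, -0.1, 0.8]
finger_gap: 0.821
gripper_force: 0.0
```

>>> drive_tool:
  deltas:
    - [[0,0,-6,0],[0,0,-20,0],[0,0,-45,0],[0,0,-75,0],[0,0,-105,0]]

```text
t: 15.62
tcp_pos: [0.5145, 0.0071, 0.1881]
tool_rot: [0.983, -0.185, -0.001, -0.0]
force: [1.4, -0.7, 0.5]
finger_gap: 0.82
gripper_force: 0.0
```

>>> drive_tool:
  deltas:
    - [[0,10,-10,0],[0,40,-10,0],[0,75,-10,0],[0,110,-10,0],[0,145,-10,0]]

```text
t: 16.03
tcp_pos: [0.4613, -0.1292, 0.1972]
tool_rot: [0.983, -0.185, -0.0, -0.0]
force: [0.1, -0.5, 0.5]
finger_gap: 0.824
gripper_force: 0.0
```

>>> drive_tool:
  deltas:
    - [[0,35,0,0],[0,70,0,0],[0,100,0,0],[0,100,0,0],[0,100,0,0]]

```text
t: 16.45
tcp_pos: [0.4251, -0.2227, 0.197]
tool_rot: [0.982, -0.187, -0.0, -0.0]
force: [-0.1, -0.6, -0.3]
finger_gap: 0.819
gripper_force: 0.0
```

Run:
```python
from h import *
s=vision.snapshot("side")[:,:,::-1]; t=vision.snapshot("top")[:,:,::-1]
def c(im,x,y): return cv2.resize(im[y:y+120,x:x+80],(400,600),interpolation=cv2.INTER_CUBIC)
cv2.imwrite("pics/m5.png",np.hstack([c(s,240,170),c(t,215,160)]))
up=lambda im:cv2.cvtColor(cv2.resize(im,None,fx=4,fy=4,interpolation=cv2.INTER_CUBIC),cv2.COLOR_BGR2HSV)
def cen(c): m=cv2.moments(c); return (np.array([m['m10'],m['m01']])/m['m00']+.5)/4-.5
gs=cv2.inRange(up(s),(12,90,90),(35,255,255));gt=cv2.inRange(up(t),(12,90,90),(35,255,255))
a=cen(blob(gt,215*4,160*4,320,480));b=cen(blob(gs,270*4,175*4,130,200))
p,e=tri(a,b);A=np.radians(68.7);Y=np.array([np.cos(A),np.sin(A)]);X=np.array([Y[1],-Y[0]]);d=(p[:2]-[.5292,.0449])*1000
print(a,b,p,e,X@d,Y@d,manip.sense()['tcp_pos'])
```

```text
[263.24583817 232.48153794] [287.12801243 208.73430365] [0.51571352 0.00751468 0.13518223] 0.0009882267100547082 1.015026729111515 -39.730559644331855 [ 0.42558331 -0.22060687  0.19694332]
```

View pics/m5.png

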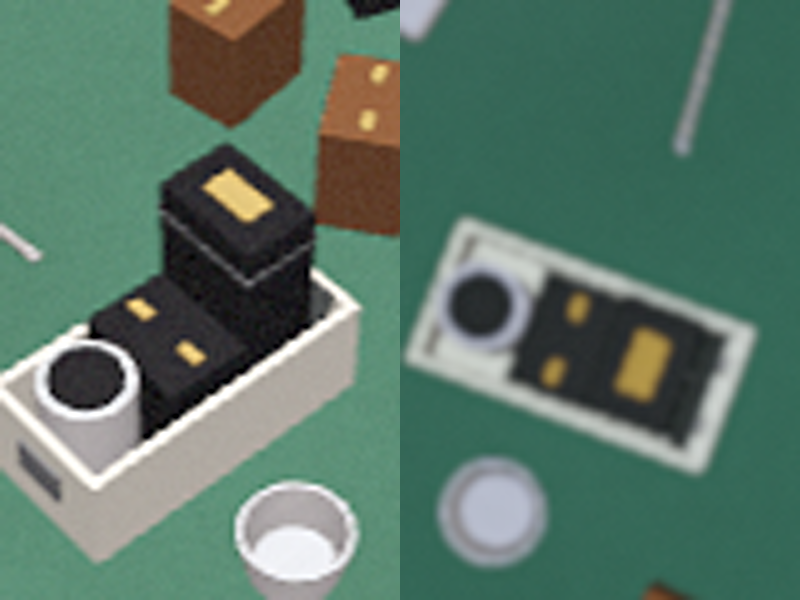

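The pack stands upright between the block and the plate, with its patch at side crop (237,195) and top crop (643,365). Its top is at z 0.135 and housing (1.0, -39.7) mm, so it is on the floor. The block and can are upright and tight. I'm handing in.

```bash
python3 -c "
from station import manip; print(manip.sign_off())"
```

```text
the job is handed in; nothing more can be done
None
```

The job is handed in: the last pictures showed the can and battery block tight against the plain end wall and the tall pack upright on the housing floor within about 1 mm of the slot, with the gripper clear; the hand-in returned no verdict.

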